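# Start the tin closer from its three controls

### The arm

A 6-joint arm with a two-finger parallel gripper is mounted at the origin on a cart in front of the work surface, level with it; the furniture and walls round the work are solid. World frame = base frame: x ahead of the robot, y to its left, z up, the work surface at z = 0. Lengths are in m, angles in rad, forces in N, time in s.
With the tool pointing down it reaches from about 0.375 to 0.925 m from the base axis. Payload 5.7 kg.
Tool frame: the origin (TCP) lies at the very end of the fingers, on their centre line; the grasp point (between the pads) lies manip.hold_point_z behind it (manip.hold_point_z is the distance from the TCP to the grasp point, in m); x points along the fingers, z is the direction in which the jaws open and shut, and the axes are right-handed (so a half turn about x gives the same grasp; the last joint's range is limited). The gripper opens to 85 mm and grips with 20 to 120 N. Pads are 22 mm wide; open, the fingers measure 114 mm over their backs; the gripper's body (76 mm by 85 mm) begins 54 mm behind the grasp point. The pads swing forward as they close: fully open they stand 13 mm farther back than shut.
Start: joints at [-1.288, 0.359, 1.51, -0, 1.272, -0.115], TCP at [0.232, -0.553, 0.231] pointing down, gripper open.
Joint ranges: [-2.97, 2.97], [-1.01, 2.36], [0.21, 2.38], [-0.96, 4.11], [0.2, 2.71], [-2.98, 2.98]. Speed limits (rad/s): [2.39, 2.39, 3.14, 3.14, 3.14, 3.14].

### API

Orientations are given as [roll, pitch, yaw] about the fixed x, y, z axes, in that order (R = Rz(yaw) Ry(pitch) Rx(roll)).
In Python, from station import manip, cams, order gives the robot as it stands.
- The arm moves only by the tool jog_arm, never from a script. Its arguments are lists of equal length, an entry for each row: "linear": the shift along the tool's x, y, z scaled (see below), a list of three; "twist": the turn about the tool's x scaled (see below); "gripper": the gripper's target within -1 to 1 (fully open at 1, half-way at 0, shut at -1). In form: {"linear": [[tx, ty, tz], ...], "twist": [twist, ...], "gripper": [gripper, ...]}. A call has 1 to 8 rows; each row shifts and turns the commanded pose from where the row before left it, along the tool's axes as they then stand; what a row does not reach is not made up. The controller multiplies each number of a shift by 0.3 m and each number of a turn by 180 degrees. A row lasts 1/10 s, in which the tool goes at most 50 mm and 8.59 degrees, less where a joint would pass 70% of its speed; a pose out of reach is approached as far as the arm can. A call with a number of a shift or a turn outside -1 to 1 is refused whole. A call with a gripper value outside its range is refused whole. The fingers move at their own pace and stop on an object; the grip force is fixed at half the most. Time passes only in rows, so rows that do not move let the fingers close. It gives the time, the measured TCP pose, the force and the opening at its end, in the units of the state.
- manip.read_state(): the state, without advancing time (a new reading comes with each control period).
- cams.camera(name): name is "side" or "top" or "wrist"; returns a dict with "image" (480x640x3 uint8, red, green, blue), "z_map" (480x640 float32, m along the optical axis (not along the pixel's ray), 0 where there is no reading), "fx", "fy", "cx", "cy" (pixels), "dist" ([k1, k2, p1, p2, k3] as OpenCV has them; the pictures are not rectified), "extrinsics" (4x4, takes a point from world to camera coordinates); the wrist camera has in their place "tool_from_camera" (4x4, takes a point from camera to tool coordinates, whose origin is the TCP and whose axes are the tool frame's). Camera axes: x right, y up, looking along -z (the intrinsics and any distortion apply to the point x, -y, -z); pixel columns grow to the right and rows downward; lengths in m; the calibration is good to about 2 mm. A picture is of the moment at which its call begins: read the wrist's pose just before it.
- order.close_job(): hands the job in, once; it reports no verdict.
The state is a dict: "clock": time; "joint_positions": joint angles; "joint_velocities": joint speeds; "tau": joint torques, N m; "ee_pos": TCP position; "ee_rot": TCP orientation; "contact_force": force on the tool from outside, world axes, zero at the start; "moment": the same for the moment, N m; "opening": finger opening in m.
Only numpy, scipy, OpenCV 4.12 (cv2) and the standard library are available. Lean on these libraries where they do the work, as an engineer would, in place of code of your own. Each camera call takes 0.05 s, during which the arm holds its last target.

### The job

Run the bench tin closer from its three control boxes, using only your fingertips and picking nothing up: first tip the rocker switch right over by pressing down its raised far end, then press the square key fully down so that it stays down, and last press the round palm button down and keep it down. The closer runs only while the palm button is held, so finish while still holding it well down, with the rocker and the square key left as you set them and the jar, tin, lid, pen and label roll left where they are.

Things in the scene. Friction and masses are not known exactly. Their poses are not given: they have to be found in the camera images.
- closer: bench tin closer, fixed: steel bed plate 360 (x) x 340 (y) x 12 mm on the table; at its far side a column with a white head (top 200 mm above the table, front 42 mm to +x of the origin) over a nest with a lidded tin. Origin: middle of the plate's underside; x points from the near edge, where the control boxes stand, to the head; z up
- rocker_box: grey control box, 84 (x) x 78 (y) mm, fixed on the bed plate, top plate 62 mm above the table, that carries the rocker switch. It stands in any of three places in a row along the plate's near edge, centres 105 mm apart: 130 mm to -x of the closer's origin and at y -105, 0 or +105 mm. Origin: middle of its underside; axes as the closer's
- key_box: grey control box, 84 (x) x 78 (y) mm, fixed on the bed plate, top plate 62 mm above the table, that carries the square key. It stands in any of three places in a row along the plate's near edge, centres 105 mm apart: 130 mm to -x of the closer's origin and at y -105, 0 or +105 mm. Origin: middle of its underside; axes as the closer's
- palm_box: grey control box, 84 (x) x 78 (y) mm, fixed on the bed plate, top plate 62 mm above the table, that carries the round palm button. It stands in any of three places in a row along the plate's near edge, centres 105 mm apart: 130 mm to -x of the closer's origin and at y -105, 0 or +105 mm. Origin: middle of its underside; axes as the closer's
- rocker_raised_end (a point): where to press the rocker, a black oblong paddle 60 x 36 x 10 mm in a low frame: on its upper face near the end that is raised at the start (the far end, +x), 22 mm from the axle and 8 mm from the end. The axle runs along the box's y, 74 mm above the table. This point starts about 84 mm above the table and sinks 11 mm as the paddle tips right over
- rocker (a joint): tilt of the rocker, rad: 0 = off (far end up), 0.5 = on, tipped right over to its stop; starts at 0 to 0.05. Needs about 3.5 N at the raised end; stays where it is left
- key_top (a point): centre of the top face of the square key: black, 36 x 36 mm. It starts about 78 mm above the table (16 mm above its box) and moves straight down 8 mm to its stop
- key (a joint): depth of the square key, m: 0 = up, 0.008 = fully down; starts at 0 to 0.001. Needs about 5 N; stays down where it is left (no spring back)
- palm_top (a point): centre of the flat top of the palm button: black, round, mushroom-shaped, 58 mm wide (flat top 40 mm). It starts 94 mm above the table and moves straight down 10 mm to its stop; the closer's platen sinks with it
- palm (a joint): depth of the palm button, m: 0 = up, 0.010 = fully down. Springs back when let go; needs about 2 N to start and 7 N to be fully down
- jar_mid (a point): sample jar with a screw lid, 69 mm wide and 75 mm high, standing left of the closer; loose, not to be disturbed; this point is its centre
- spare_tin_mid (a point): low round lidded tin, 66 mm wide and 22 mm high, right of the control boxes; loose, not to be disturbed; this point is its centre
- roll_mid (a point): roll of labels, 83 mm wide and 40 mm high, lying flat right of the closer; loose, not to be disturbed; this point is its centre
- pen_mid (a point): marker pen, 130 mm long and 14 mm thick, lying on the bed plate between the control boxes and the closer's head; loose, not to be disturbed; this point is its centre
- spare_lid_mid (a point): loose tin lid, 69 mm wide and 7 mm high, on the bed plate beside the closer's nest; loose, not to be disturbed; this point is its centre

How it is judged:
On the way, in this order (a step that is already met when the one before it is completed fails the run):
1. the rocker is tipped over with the fingers (value of joint rocker above 0.4 rad and contact force between the fingers and anything else above 0.5 N), for 0.05 s.
2. the square key is pushed down with the fingers (value of joint key above 0.006 m and contact force between the fingers and anything else above 0.5 N), for 0.05 s.
3. the palm button is pushed down with the fingers (value of joint palm above 0.006 m and contact force between the fingers and anything else above 0.5 N), for 0.2 s.
At the end, for the whole second after the job is handed in: the rocker is tipped over (more than 0.40 of its 0.50 rad), the square key is down (more than 6 of its 8 mm) and the fingers, pushing with more than 1 N, hold the palm button down (more than 6 of its 10 mm) (value of joint rocker above 0.4 rad and value of joint each of key, palm above 0.006 m and contact force between the fingers and anything else above 1 N); the arm keeps its last pose, push and grip.
It fails at once if the square key is pressed while the rocker is still off (value of joint key above 0.003 m and value of joint rocker below 0.3 rad).
It fails at once if the palm button is pressed before both the rocker is on and the square key is down (value of joint palm above 0.003 m and (value of joint rocker below 0.3 rad or value of joint key below 0.0045 m)).
It fails at once if the jar, spare tin, label roll, pen or spare lid is lifted, carried or shoved (moved more than 25 mm) (distance of any of jar_mid, spare_tin_mid, roll_mid, pen_mid, spare_lid_mid from where it was at the start of the episode above 0.025 m).
It also fails if it takes over 38 s, if anything falls off the work surface, if the arm or the gripper's body presses on something with over 40 N, if the wrist force passes 120 N, or if a joint passes its speed limit or range.

## Working session

There is one attempt and no reset: what is moved stays moved. The work goes in short steps, Python scripts to look and compute and a tool call to move; the robot and the scene stay as the last step left them, time stands still between calls to the robot, and variables do not carry over. Pictures are saved under pics/ and viewed, and the job is handed in when it is done.

Besides the shell and the picture viewer there is one more tool, called after ">>>" in YAML: its name, and indented under it one key for each argument. jog_arm: Moves the arm, as the interface text tells. Shifts and turns lie within -1 to 1; 1 stands for 0.3 m of shift or 180 degrees of turn. Its arguments: {"type":"object","properties":{"linear":{"type":"array"},"twist":{"type":"array"},"gripper":{"type":"array"}},"required":["linear","twist","gripper"]}

```bash
mkdir -p pics; cat > h.py <<'E'
from station import manip, cams, order
import numpy as np, cv2
def snap(n,f):
    c=cams.camera(n); cv2.imwrite('pics/'+f+'.png',c['image'][:,:,::-1]); np.savez('pics/'+f+'.npz',**c); return c
def world(c,u,v,z=None):
    K=np.array([[c['fx'],0,c['cx']],[0,c['fy'],c['cy']],[0,0,1]])
    p=cv2.undistortPoints(np.array([[[u,v]]],float),K,np.array(c['dist']))[0,0]
    d=np.array([p[0],-p[1],-1.]); E=np.array(c['extrinsics']); R=E[:3,:3]; t=E[:3,3]
    o=-R.T@t; dw=R.T@d
    if z is None:
        return o+dw*float(c['z_map'][int(round(v)),int(round(u))])
    return o+dw*(z-o[2])/dw[2]
E
python3 - <<'E'
from h import *
s=manip.read_state(); print({k:np.round(v,3) for k,v in s.items()}, manip.hold_point_z)
snap('top','top0'); snap('side','side0')
E
```

```text
{'clock': np.float64(0.0), 'joint_positions': array([-1.288,  0.36 ,  1.511, -0.   ,  1.272, -0.115]), 'joint_velocities': array([ 0.001, -0.   ,  0.   , -0.001, -0.   ,  0.002]), 'tau': array([-0.0000e+00, -5.2762e+01, -2.7862e+01, -0.0000e+00,  1.3000e-02,
       -0.0000e+00]), 'ee_pos': array([ 0.232, -0.552,  0.23 ]), 'ee_rot': array([3.038, 1.569, 1.864]), 'contact_force': array([-0.74 ,  0.164, -0.15 ]), 'moment': array([ 0.028, -0.011, -0.014]), 'opening': np.float64(0.085)} 0.0187
```

View pics/top0.png

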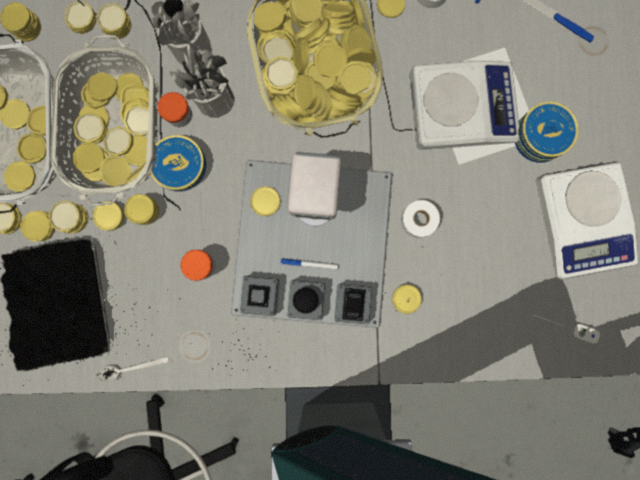

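View pics/side0.png

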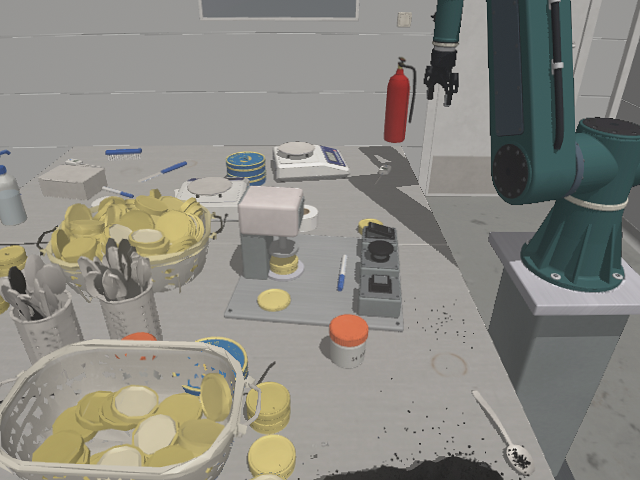

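The top view shows the key box at about (258,296), the palm box at (306,299) and the rocker box at (353,302), from left to right. The pen is at (310,264), and the orange jar stands well off to the left. I'll measure the controls next.

```bash
python3 - <<'E'
from h import *
c=dict(np.load('pics/top0.npz')); im=c['image']
cv2.imwrite('pics/crop.png',cv2.resize(im[260:340,220:400,::-1],None,fx=4.4,fy=4.4,interpolation=cv2.INTER_CUBIC))
g=im.max(2); m=(g<45).astype(np.uint8); m[:260]=0;m[335:]=0;m[:,:235]=0;m[:,385:]=0
n,l,st,ce=cv2.connectedComponentsWithStats(m)
for i in range(1,n):
    if st[i,4]<30: continue
    u,v=ce[i]; print(st[i],ce[i].round(1),'depthpt',world(c,u,v).round(4),[world(c,u,v,z)[:2].round(4) for z in(.078,.094)])
# plate corner bolts / edges
for u,v in [(249,165),(389,177),(380,323),(237,311)]: print(u,v,world(c,u,v,.012).round(4), world(c,u,v).round(4))
# boxes: grey
m=((g>60)&(g<130)).astype(np.uint8); m[:270]=0;m[328:]=0;m[:,:238]=0;m[:,378:]=0
n,l,st,ce=cv2.connectedComponentsWithStats(m)
for i in range(1,n):
    if st[i,4]>100: print('box',st[i],ce[i])
zs=[world(c,u,v) for u,v in[(242,290),(283,297)]];print(np.round(zs,4))
# points at box height
P=[]
for v in range(265,335):
  for u in range(230,390):
    p=world(c,u,v)
    if p[2]>.05: P.append(np.r_[p,u,v])
P=np.array(P); print(len(P)); np.save('pics/P.npy',P)
q=P[(P[:,2]>.055)&(P[:,2]<.11)]
r=cv2.minAreaRect(q[:,:2].astype(np.float32)*1000); print('box row rect mm',r)
E
```

```text
[248 285  22  22 201] [259.  295.1] depthpt [0.4934 0.1691 0.0797] [array([0.4934, 0.1693]), array([0.4936, 0.1675])]
[293 287  26  26 517] [305.6 299.7] depthpt [0.481  0.0675 0.0983] [array([0.4806, 0.0683]), array([0.4809, 0.0677])]
[343 288  22  32 516] [353.7 304. ] depthpt [ 0.4683 -0.0355  0.0804] [array([ 0.4682, -0.0356]), array([ 0.4688, -0.035 ])]
249 165 [0.7937 0.1944 0.012 ] [0.7934 0.1942 0.0133]
389 177 [ 0.7562 -0.1297  0.012 ] [ 0.7558 -0.1295  0.0141]
380 323 [ 0.4213 -0.0967  0.012 ] [ 0.4202 -0.098  -0.0041]
237 311 [0.4579 0.2276 0.012 ] [0.4579 0.2279 0.0099]
box [ 240  271   47   45 1320] [264.06590909 292.49924242]
box [ 287  276   45   44 1100] [310.57090909 296.51909091]
box [ 335  280   43   44 1047] [357.58739255 299.86246418]
box [251 289  13  14 162] [257.17901235 295.79012346]
[[0.5054 0.2097 0.0521]
 [0.4866 0.1222 0.0122]]
4022
box row rect mm ((481.2004089355469, 68.84703826904297), (284.4310302734375, 83.88710021972656), 83.30489349365234)
```

View pics/crop.png

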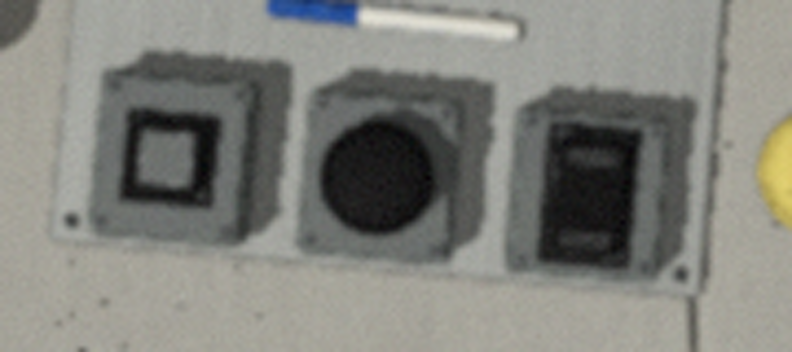

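```bash
cat >> h.py <<'E'
from scipy.spatial.transform import Rotation as Ro
def plan(target):
    s=manip.read_state(); R=Ro.from_euler('xyz',s['ee_rot']).as_matrix()
    d=np.array(target)-s['ee_pos']; print('clock',s['clock'],'pos',np.round(s['ee_pos'],4),'F',np.round(s['contact_force'],1),'op',s['opening'])
    print('R',R.round(3).tolist()); print('d world',d.round(4),'tool units',(R.T@d/.3).round(3), 'dist',np.linalg.norm(d).round(3))
    # jaw axis heading vs closer y
    for a,n in((1,'y'),(2,'z')): print(n,'heading deg',np.degrees(np.arctan2(R[1,a],R[0,a])).round(1))
E
python3 -c "
from h import *
plan([0.490,-0.039,0.14])"
```

```text
clock 0.1 pos [ 0.2322 -0.5525  0.2305] F [ 0.5 -0.4 -0.2] op 0.08515818962926526
R [[-0.0, 0.922, 0.387], [0.002, 0.387, -0.922], [-1.0, 0.0, -0.002]]
d world [ 0.2578  0.5135 -0.0905] tool units [ 0.304  1.455 -1.245] dist 0.582
y heading deg 22.8
z heading deg -67.2
```

>>> jog_arm:
  linear:
    - [0,0.09,-0.08]
    - [0,0.09,-0.08]
    - [0,0.09,-0.08]
    - [0,0.09,-0.08]
    - [0,0.09,-0.08]
    - [0,0.09,-0.08]
    - [0,0.09,-0.08]
    - [0,0.09,-0.08]
  twist: [0,0,0,0,0,0,0,0]
  gripper: [-1,-1,-1,-1,-1,-1,-1,-1]

```text
clock: 0.9
ee_pos: [0.3574, -0.2909, 0.2311]
ee_rot: [-3.01, 1.57, 2.1]
contact_force: [0.6, 0.2, -0.2]
opening: 0.0001
```

>>> jog_arm:
  linear:
    - [0,0.09,-0.075]
    - [0,0.09,-0.075]
    - [0,0.09,-0.075]
    - [0,0.09,-0.075]
    - [0,0.09,-0.075]
    - [0,0.09,-0.075]
    - [0,0.09,-0.075]
    - [0,0.09,-0.075]
  twist: [0,0,0,0,0,0,0,0]
  gripper: [-1,-1,-1,-1,-1,-1,-1,-1]

```text
clock: 1.7
ee_pos: [0.4867, -0.0413, 0.2311]
ee_rot: [-2.261, 1.57, 2.85]
contact_force: [2.0, 0.2, -0.1]
opening: 0.0
```

>>> jog_arm:
  linear:
    - [0,0,0]
    - [0,0,0]
    - [0,0,0]
    - [0,0,0]
    - [0,0,0]
    - [0,0,0]
    - [0,0,0]
    - [0,0,0]
  twist: [0.03,0.03,0.03,0.03,0.03,0.012,0,0]
  gripper: [-1,-1,-1,-1,-1,-1,-1,-1]

```text
clock: 2.5
ee_pos: [0.4863, -0.0428, 0.2311]
ee_rot: [-1.846, 1.57, 2.757]
contact_force: [0.2, 0.1, -0.0]
opening: 0.0001
```

```bash
python3 -c "
from h import *
snap('wrist','w1');snap('side','s1')
plan([0.490,-0.039,0.12])"
```

```text
clock 2.6 pos [ 0.4865 -0.0428  0.2312] F [ 0.4  0.3 -0.6] op -9.227903268664538e-05
R [[-0.0, 0.994, -0.11], [0.0, -0.11, -0.994], [-1.0, -0.0, -0.0]]
d world [ 0.0035  0.0038 -0.1112] tool units [ 0.371  0.01  -0.014] dist 0.111
y heading deg -6.3
z heading deg -96.3
```

View pics/w1.png

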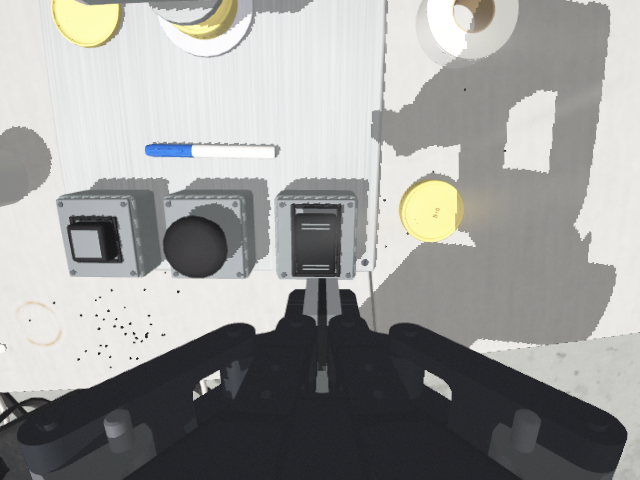

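The wrist view shows the box row squared to the tool: key top at (89,243), palm at (195,247), rocker paddle with its far end at about (317,212). I'll check these positions against the top view.

```bash
python3 - <<'E'
from h import *
c=dict(np.load('pics/w1.npz')); s=manip.read_state()
T=np.eye(4); T[:3,:3]=Ro.from_euler('xyz',s['ee_rot']).as_matrix(); T[:3,3]=s['ee_pos']
c['extrinsics']=np.linalg.inv(T@c['tool_from_camera'])
for n,u,v,z in[('key',89,243,.078),('palm',195,247,.094),('rock far',317,212,.085),('rock near',317,273,.07),('rk L',295,230,.08),('rk R',339,230,.08),('rk far end',317,216,.085),('rk mid',317,240,.08)]:
    print(n,world(c,u,v).round(4),world(c,u,v,z).round(4))
cv2.imwrite('pics/wc.png',cv2.resize(c['image'][180:290,40:380,::-1],None,fx=2.3,fy=2.3,interpolation=cv2.INTER_CUBIC))
for v in range(198,280,4): print(v,world(c,317,v).round(3))
E
```

```text
key [0.493  0.1707 0.0781] [0.493  0.1707 0.078 ]
palm [0.4826 0.0663 0.0939] [0.4826 0.0663 0.094 ]
rock far [ 0.495  -0.0391  0.0616] [ 0.4994 -0.0399  0.085 ]
rock near [ 0.4393 -0.0328  0.0705] [ 0.4391 -0.0328  0.07  ]
rk L [ 0.485  -0.0189  0.0814] [ 0.4847 -0.0188  0.08  ]
rk R [ 0.4766 -0.0574  0.0645] [ 0.4805 -0.057   0.08  ]
rk far end [ 0.4958 -0.0394  0.0841] [ 0.496  -0.0395  0.085 ]
rk mid [ 0.4739 -0.0369  0.081 ] [ 0.4736 -0.0369  0.08  ]
198 [ 0.507 -0.04   0.057]
202 [ 0.504 -0.04   0.061]
206 [ 0.501 -0.04   0.064]
210 [ 0.497 -0.039  0.063]
214 [ 0.497 -0.04   0.083]
218 [ 0.494 -0.039  0.086]
222 [ 0.491 -0.039  0.084]
226 [ 0.487 -0.038  0.084]
230 [ 0.483 -0.038  0.082]
234 [ 0.479 -0.038  0.081]
238 [ 0.476 -0.037  0.081]
242 [ 0.472 -0.037  0.08 ]
246 [ 0.468 -0.036  0.079]
250 [ 0.464 -0.036  0.077]
254 [ 0.46  -0.035  0.078]
258 [ 0.456 -0.035  0.076]
262 [ 0.451 -0.034  0.074]
266 [ 0.448 -0.034  0.075]
270 [ 0.443 -0.033  0.072]
274 [ 0.436 -0.032  0.065]
278 [ 0.499 -0.042  0.235]
```

View pics/wc.png

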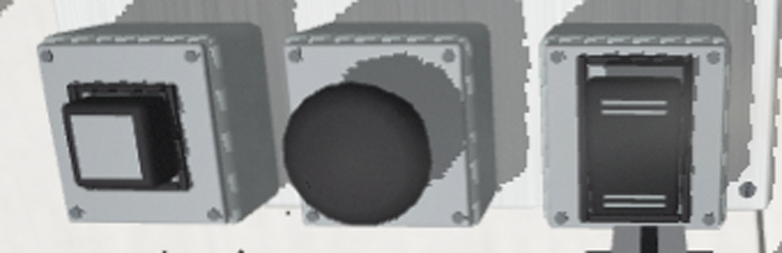

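Both views agree to within 2 mm: rocker point (0.490,-0.039,0.084), key (0.493,0.170), palm (0.482,0.067). Descending over the raised end of the rocker.

>>> jog_arm:
  linear:
    - [0.1,0.01,-0.013]
    - [0.1,0,0]
    - [0.1,0,0]
    - [0.1,0,0]
    - [0.04,0,0]
    - [0,0,0]
    - [0,0,0]
  twist: [0,0,0,0,0,0,0]
  gripper: [-1,-1,-1,-1,-1,-1,-1]

```text
clock: 3.3
ee_pos: [0.4907, -0.0394, 0.1]
ee_rot: [1.566, 1.57, -0.116]
contact_force: [0.6, 0.5, 0.5]
opening: -0.0001
```

>>> jog_arm:
  linear:
    - [0.01,0,0]
    - [0.01,0,0]
    - [0.01,0,0]
    - [0.01,0,0]
    - [0,0,0]
    - [0,0,0]
  twist: [0,0,0,0,0,0]
  gripper: [-1,-1,-1,-1,-1,-1]

```text
clock: 3.9
ee_pos: [0.4899, -0.0392, 0.0872]
ee_rot: [-1.972, 1.57, 2.629]
contact_force: [0.5, -0.3, -0.7]
opening: 0.0003
```

>>> jog_arm:
  linear:
    - [0.01,0,0]
    - [0.01,0,0]
    - [0.01,0,0]
    - [0,0,0]
  twist: [0,0,0,0]
  gripper: [-1,-1,-1,-1]

```text
clock: 4.3
ee_pos: [0.4911, -0.0395, 0.0784]
ee_rot: [1.521, 1.569, -0.161]
contact_force: [2.2, 0.3, 2.4]
opening: 0.0002
```

>>> jog_arm:
  linear:
    - [0.005,0,0]
    - [0.005,0,0]
    - [0,0,0]
  twist: [0,0,0]
  gripper: [-1,-1,-1]

```text
clock: 4.6
ee_pos: [0.4913, -0.0396, 0.0756]
ee_rot: [1.519, 1.568, -0.163]
contact_force: [4.7, -0.6, 3.8]
opening: 0.0002
```

>>> jog_arm:
  linear:
    - [0.005,0,0]
    - [0.005,0,0]
    - [0,0,0]
  twist: [0,0,0]
  gripper: [-1,-1,-1]

```text
clock: 4.9
ee_pos: [0.4915, -0.0396, 0.074]
ee_rot: [1.487, 1.568, -0.195]
contact_force: [1.8, -0.1, 21.1]
opening: 0.0001
```

>>> jog_arm:
  linear:
    - [0.005,0,0]
    - [0.005,0,0]
    - [0,0,0]
  twist: [0,0,0]
  gripper: [-1,-1,-1]

```text
clock: 5.2
ee_pos: [0.4916, -0.0396, 0.0732]
ee_rot: [1.455, 1.567, -0.227]
contact_force: [-4.9, 2.0, 48.9]
opening: -0.0001
```

The force climbed sharply, so the rocker is on its stop. I'll lift off and check.

>>> jog_arm:
  linear:
    - [-0.05,0,0]
    - [-0.1,0,0]
    - [-0.1,0,0]
    - [0,0,0]
    - [0,0,-0.16]
    - [0,0,-0.16]
    - [0,0,0]
    - [0,0,0]
  twist: [0,0,0,0,0,0,0,0]
  gripper: [-1,-1,-1,-1,-1,-1,-1,-1]

```text
clock: 6.0
ee_pos: [0.4983, 0.057, 0.1428]
ee_rot: [-1.406, 1.566, -3.085]
contact_force: [-0.4, 0.3, -0.1]
opening: 0.0002
```

```bash
python3 - <<'E'
from h import *
s=manip.read_state()
c=snap('wrist','w2')
T=np.eye(4); T[:3,:3]=Ro.from_euler('xyz',s['ee_rot']).as_matrix(); T[:3,3]=s['ee_pos']
c=dict(c); c['extrinsics']=np.linalg.inv(T@c['tool_from_camera']);np.savez('pics/w2.npz',**c)
plan([0.493,0.1705,0.12])
E
```

```text
clock 6.05 pos [0.4986 0.0561 0.143 ] F [0.2 0.4 0.4] op -0.0002745922771388072
R [[-0.004, 0.994, -0.109], [-0.0, -0.109, -0.994], [-1.0, -0.004, 0.001]]
d world [-0.0056  0.1144 -0.023 ] tool units [ 0.076 -0.06  -0.377] dist 0.117
y heading deg -6.3
z heading deg -96.3
```

View pics/w2.png

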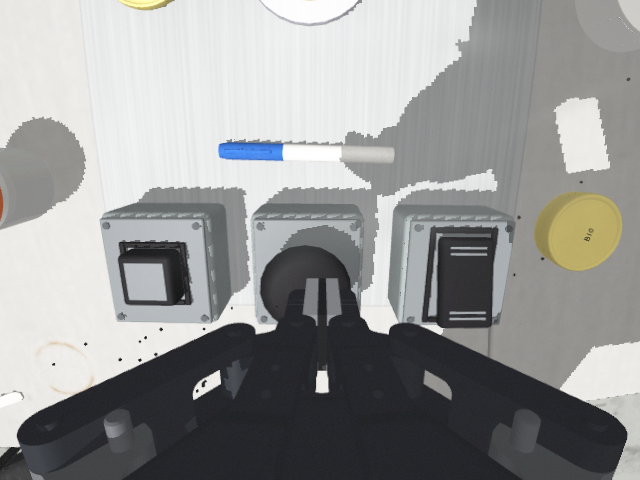

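The rocker has tipped over: its near end, at about (465,318), is now raised and its far end is down. I'll measure its tilt and re-measure the key and palm.

```bash
python3 - <<'E'
from h import *
c=dict(np.load('pics/w2.npz'))
P=np.array([world(c,465,v) for v in range(244,322,6)]); print(P.round(3).tolist())
k=np.polyfit(P[:,0],P[:,2],1); print('slope',np.arctan(k[0]))
print('key',world(c,143,283).round(4),world(c,143,283,.078).round(4),'palm L edge',world(c,261,285,.09),'R',world(c,352,285,.09),'top',world(c,305,247,.09))
E
```

```text
[[0.495, -0.035, 0.074], [0.491, -0.035, 0.074], [0.486, -0.035, 0.074], [0.483, -0.034, 0.076], [0.479, -0.034, 0.076], [0.476, -0.033, 0.078], [0.471, -0.034, 0.078], [0.468, -0.033, 0.079], [0.464, -0.033, 0.08], [0.461, -0.032, 0.082], [0.457, -0.032, 0.083], [0.453, -0.031, 0.084], [0.449, -0.031, 0.085]]
slope -0.25088030425507346
key [0.4918 0.1758 0.0777] [0.4919 0.1756 0.078 ] palm L edge [0.48742781 0.09562997 0.09      ] R [0.48151056 0.04059222 0.09      ] top [0.50853485 0.06608656 0.09      ]
```

The slope reads -0.251 rad, so the rocker is fully over. On to the key.

>>> jog_arm:
  linear:
    - [0,-0.02,-0.127]
    - [0,-0.02,-0.127]
    - [0,-0.024,-0.128]
    - [0,0,0]
    - [0.08,0,0]
    - [0.08,0,0]
    - [0,0,0]
    - [0,0,0]
  twist: [0,0,0,0,0,0,0,0]
  gripper: [-1,-1,-1,-1,-1,-1,-1,-1]

```text
clock: 6.85
ee_pos: [0.4936, 0.1705, 0.0959]
ee_rot: [-1.157, 1.568, -2.841]
contact_force: [0.3, 0.1, 0.6]
opening: 0.0001
```

```bash
python3 - <<'E'
from h import *
plan([0.492,0.172,0.08])
snap('wrist','w3')
E
```

```text
clock 6.85 pos [0.4936 0.1705 0.0959] F [0.3 0.1 0.6] op 5.12840004849088e-05
R [[-0.002, 0.994, -0.112], [-0.001, -0.112, -0.994], [-1.0, -0.002, 0.001]]
d world [-0.0016  0.0015 -0.0159] tool units [ 0.053 -0.006 -0.004] dist 0.016
y heading deg -6.5
z heading deg -96.5
```

View pics/w3.png

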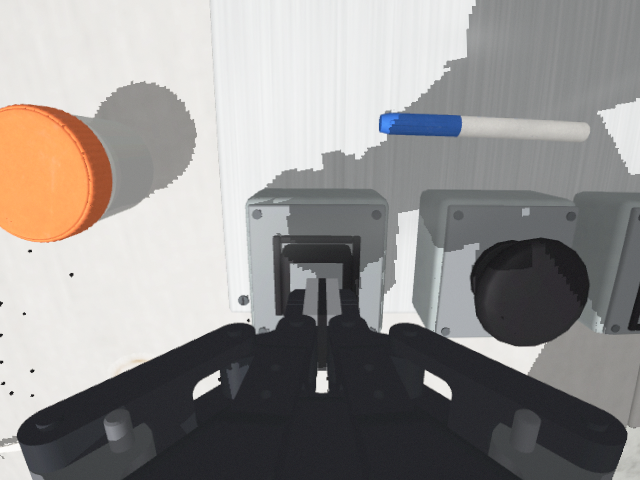

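The fingertips (about (322,290)) sit over the key (about (318,268)). Pressing in small steps.

>>> jog_arm:
  linear:
    - [0.02,-0.006,-0.004]
    - [0.02,0,0]
    - [0.01,0,0]
    - [0.01,0,0]
    - [0.01,0,0]
    - [0,0,0]
  twist: [0,0,0,0,0,0]
  gripper: [-1,-1,-1,-1,-1,-1]

```text
clock: 7.5
ee_pos: [0.4926, 0.1736, 0.0751]
ee_rot: [-2.044, 1.571, 2.558]
contact_force: [0.7, -0.1, -0.0]
opening: 0.0004
```

>>> jog_arm:
  linear:
    - [0.007,0,0]
    - [0.007,0,0]
    - [0,0,0]
  twist: [0,0,0]
  gripper: [-1,-1,-1]

```text
clock: 7.8
ee_pos: [0.4927, 0.1736, 0.071]
ee_rot: [2.677, 1.571, 0.995]
contact_force: [0.1, 0.6, 1.3]
opening: 0.0003
```

>>> jog_arm:
  linear:
    - [0.007,0,0]
    - [0.005,0,0]
    - [0,0,0]
  twist: [0,0,0]
  gripper: [-1,-1,-1]

```text
clock: 8.1
ee_pos: [0.4928, 0.1737, 0.0698]
ee_rot: [2.0, 1.57, 0.318]
contact_force: [-7.9, -1.9, 28.6]
opening: -0.0001
```

>>> jog_arm:
  linear:
    - [0.005,0,0]
    - [0,0,0]
  twist: [0,0]
  gripper: [-1,-1]

```text
clock: 8.3
ee_pos: [0.4928, 0.1737, 0.0696]
ee_rot: [1.906, 1.569, 0.224]
contact_force: [-11.8, -1.2, 45.2]
opening: 0.0001
```

The key is on its stop: tip at z 0.070 with force rising steeply. I'll lift, move over the palm button, and check.

>>> jog_arm:
  linear:
    - [-0.05,0,0]
    - [-0.08,0,0]
    - [-0.07,0,0]
    - [0,0,0.12]
    - [0,0,0.12]
    - [0,0.004,0.117]
    - [0,0,0]
    - [0,0,0]
  twist: [0,0,0,0,0,0,0,0]
  gripper: [-1,-1,-1,-1,-1,-1,-1,-1]

```text
clock: 9.1
ee_pos: [0.4819, 0.0665, 0.1259]
ee_rot: [-2.767, 1.57, 1.832]
contact_force: [1.3, -0.5, -0.5]
opening: 0.0001
```

```bash
python3 - <<'E'
from h import *
s=manip.read_state()
c=dict(snap('wrist','w4'))
T=np.eye(4); T[:3,:3]=Ro.from_euler('xyz',s['ee_rot']).as_matrix(); T[:3,3]=s['ee_pos']
c['extrinsics']=np.linalg.inv(T@c['tool_from_camera']);np.savez('pics/w4.npz',**c)
plan([0.482,0.0675,0.10])
E
```

```text
clock 9.15 pos [0.482  0.0672 0.1259] F [-0.  -0.3 -0.4] op -0.00011311245763655854
R [[-0.0, 0.994, -0.112], [0.0, -0.112, -0.994], [-1.0, -0.0, -0.0]]
d world [-0.      0.0003 -0.0259] tool units [ 0.086 -0.    -0.001] dist 0.026
y heading deg -6.4
z heading deg -96.4
```

View pics/w4.png

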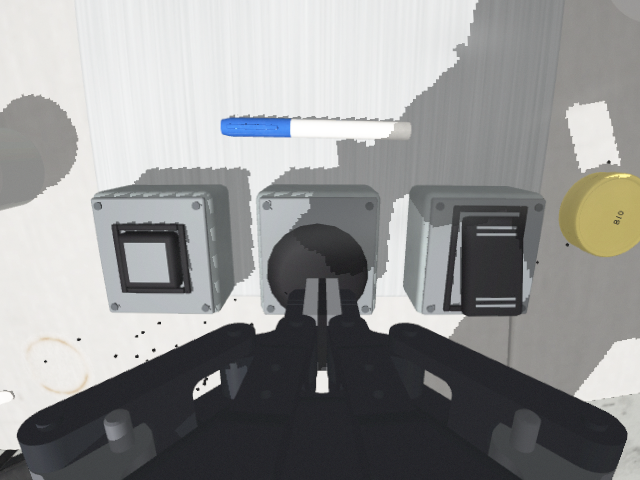

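```bash
python3 - <<'E'
from h import *
c=dict(np.load('pics/w4.npz'))
print('key',[world(c,u,v)[2].round(4) for u,v in((140,255),(150,264),(160,275),(147,270))],'box',[world(c,u,v)[2].round(4) for u,v in((105,230),(198,300))])
print('rocker far',world(c,497,232).round(4),'near',world(c,492,302).round(4))
E
```

```text
key [np.float64(0.0709), np.float64(0.0713), np.float64(0.07), np.float64(0.0692)] box [np.float64(0.0614), np.float64(0.0617)]
rocker far [ 0.4894 -0.0369  0.0754] near [ 0.4494 -0.0307  0.084 ]
```

>>> jog_arm:
  linear:
    - [0.04,0,0]
    - [0.04,0,0]
    - [0.01,0,0]
    - [0.01,0,0]
    - [0.01,0,0]
    - [0.01,0,0]
    - [0,0,0]
  twist: [0,0,0,0,0,0,0]
  gripper: [-1,-1,-1,-1,-1,-1,-1]

```text
clock: 9.85
ee_pos: [0.4816, 0.0673, 0.0899]
ee_rot: [-2.269, 1.57, 2.332]
contact_force: [-2.4, 2.6, 4.6]
opening: -0.0002
```

The key top reads z≈0.070, about 8 mm below its starting height, and the rocker is still over. The palm button is moving, so I'll press on to its stop.

>>> jog_arm:
  linear:
    - [0.01,0,0]
    - [0.007,0,0]
    - [0.005,0,0]
    - [0,0,0]
  twist: [0,0,0,0]
  gripper: [-1,-1,-1,-1]

```text
clock: 10.25
ee_pos: [0.4818, 0.0672, 0.084]
ee_rot: [-3.111, 1.57, 1.49]
contact_force: [-3.3, 2.9, 10.1]
opening: -0.0
```

>>> jog_arm:
  linear:
    - [0.003,0,0]
    - [0,0,0]
    - [0,0,0]
    - [0,0,0]
    - [0,0,0]
  twist: [0,0,0,0,0]
  gripper: [-1,-1,-1,-1,-1]

```text
clock: 10.75
ee_pos: [0.4818, 0.0673, 0.0839]
ee_rot: [2.536, 1.57, 0.854]
contact_force: [-6.9, 2.7, 19.7]
opening: 0.0001
```

```bash
python3 - <<'E'
from h import *
plan([0.482,0.0675,0.084])
snap('wrist','w5'); snap('side','s5')
E
```

```text
clock 10.75 pos [0.4818 0.0673 0.0839] F [-6.9  2.7 19.7] op 0.00012860263331473308
R [[0.0, 0.994, -0.111], [0.001, -0.111, -0.994], [-1.0, 0.0, -0.001]]
d world [0.0002 0.0002 0.0001] tool units [-0.     0.001 -0.001] dist 0.0
y heading deg -6.4
z heading deg -96.4
```

View pics/w5.png

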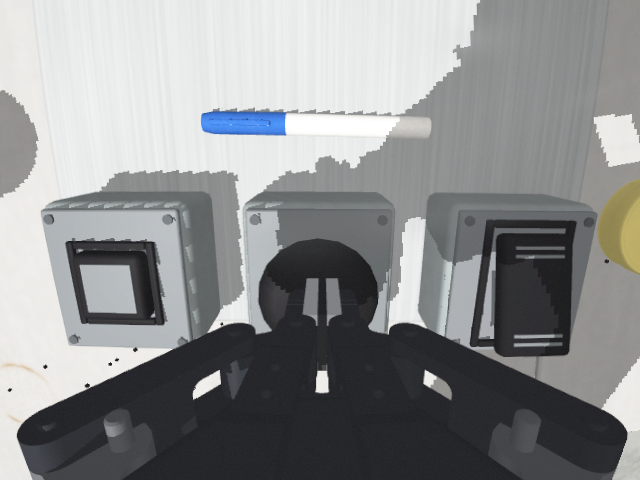

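View pics/s5.png

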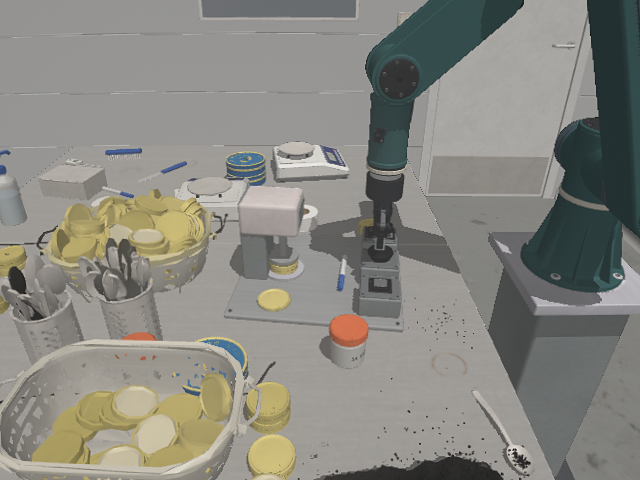

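The tip is at z 0.0839, so the palm button is fully down (94 to 84 mm), held with about 20 N. In the wrist view the key at (112,283) is sunk and the rocker at (535,290) is still over. In the side view the jar (348,340), lid (273,300) and pen (343,272) are where they started. Handing in.

```bash
python3 -c "
from h import *
print(order.close_job())"
```

```text
the job is handed in; nothing more can be done
None
```

I worked all three controls in order with the closed fingertips and handed the job in while still holding the palm button down. No verdict is reported.

- **Rocker:** I pressed the raised far end to its stop. The measured tilt was −0.25 rad, so it went through the full 0.5 rad, and it was still over in the last wrist view.
- **Square key:** I pressed it to its stop. Its top then read about 70 mm above the table, 8 mm below where it started, and it stayed down.
- **Palm button:** I'm holding it at 84 mm above the table, its full 10 mm of travel, with about 20 N. Robot time was 10.8 s of the 38 s allowed.
- **Loose things:** In the final pictures the jar, pen and spare lid look unmoved. I checked this by eye only. The spare tin and label roll were partly hidden or out of frame, but the arm stayed well above them throughout.
- **Forces:** The highest readings were about 49 N on the rocker and 47 N on the key. Both were fingertip presses against a stop, below the 120 N wrist limit. They were over the 40 N limit set for the arm and gripper body, which I never saw touch anything.
- **Disagreement:** One wrist view placed the key 5 mm off the other measurement. It was taken just after a move, while the arm was probably still settling. I aimed between the two, and the press landed on the key.

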